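# Snap the primer pail's lid shut crosswise

### The job

Close the lid of the primer pail crosswise so that it seats evenly: press the snap tab next to the spout cap fully down, then the tab straight across the lid from it, and last the two side tabs in either order. Only press: pick nothing up, leave the pail where it stands with the little meter lying on its lid, leave the other things alone, and draw the hand clear at the end.

Things in the scene. Friction and masses are not known exactly. Their poses are not given: they have to be found in the camera images.
- pail: dark blue round pail of primer, about 2.6 kg, loose on the table, with a white lid 210 mm across. Origin at the centre of its underside, z up, flat lid top 150 mm above. Its x axis points from the lid's centre to the spout cap. Four alike snap tabs stand round the rim, centred 82 mm from the lid's centre at 0, 90, 180, 270 degrees from x. A wire handle hangs at its side.
- spout_cap (a point): grey round ribbed screw cap of the pouring spout, fixed to the lid, 36 mm across, 12 mm tall. The point is the centre of its top, 35 mm from the lid's centre and 162 mm above the table.
- tab_spout_top (a point): grey oblong snap tab of the lid, 20 mm radially by 30 mm along the rim, 12 mm tall as it stands up; the one straight outward from the spout cap (pail +x). The point is the centre of its top face and moves with it: 162 mm above the table when fully up, 154 mm when fully down (still 4 mm above the lid).
- tab_spout (a joint): how far tab_spout is pushed down, m: 0 fully up, 0.008 fully down against its stop. It has no spring: it slides straight down under a push of about 4 N and stays where it is left. At the start it is 0 to 0.0015.
- tab_opposite_top (a point): grey oblong snap tab of the lid, 20 mm radially by 30 mm along the rim, 12 mm tall as it stands up; the one straight across the lid from the spout (pail -x). The point is the centre of its top face and moves with it: 162 mm above the table when fully up, 154 mm when fully down (still 4 mm above the lid).
- tab_opposite (a joint): how far tab_opposite is pushed down, m: 0 fully up, 0.008 fully down against its stop. It has no spring: it slides straight down under a push of about 4 N and stays where it is left. At the start it is 0 to 0.0015.
- tab_left_top (a point): grey oblong snap tab of the lid, 20 mm radially by 30 mm along the rim, 12 mm tall as it stands up; one of the two side tabs (pail +y). The point is the centre of its top face and moves with it: 162 mm above the table when fully up, 154 mm when fully down (still 4 mm above the lid).
- tab_left (a joint): how far tab_left is pushed down, m: 0 fully up, 0.008 fully down against its stop. It has no spring: it slides straight down under a push of about 4 N and stays where it is left. At the start it is 0 to 0.0015.
- tab_right_top (a point): grey oblong snap tab of the lid, 20 mm radially by 30 mm along the rim, 12 mm tall as it stands up; one of the two side tabs (pail -y). The point is the centre of its top face and moves with it: 162 mm above the table when fully up, 154 mm when fully down (still 4 mm above the lid).
- tab_right (a joint): how far tab_right is pushed down, m: 0 fully up, 0.008 fully down against its stop. It has no spring: it slides straight down under a push of about 4 N and stays where it is left. At the start it is 0 to 0.0015.
- meter: small black pocket meter, a flat block 28 by 56 by 20 mm tall, lying loose on the lid beside its centre on the side away from the spout, centred 17 to 23 mm from it, its length roughly along the line between the side tabs. Origin at the centre of its underside. To be left lying there.
- bottle: green glass bottle, 62 mm across, 190 mm tall, standing loose on the table to the robot's right. Origin at the centre of its underside. To be left alone.
- roller: paint roller lying on the table to the robot's left, 250 mm long, up to 45 mm tall. Origin on the table between the handle and the roller. To be left alone.
Things that resemble listed ones, but are neither listed nor needed, are in the scene too. What is meant by the pail is not pink or yellow, and is the larger of those in its own colour.

How it is judged:
On the way, in this order (a step that is already met when the one before it is completed fails the run):
1. the tab next to the spout is pressed down (value of joint tab_spout above 0.0062 m), for 0.1 s.
2. the tab opposite is pressed down (value of joint tab_opposite above 0.0062 m), for 0.1 s.
3. both side tabs are pressed down (value of joint each of tab_left, tab_right above 0.0062 m), for 0.1 s.
At the end, for the whole second after the job is handed in: all four tabs are down by more than 6.2 mm of their 8 mm, the pail stands upright within 30 mm of its starting place and at rest, the meter lies flat on the lid within 50 mm of its centre, and bottle and roller are within 30 mm of where they were (all of step 3 and value of joint each of tab_spout, tab_opposite above 0.0062 m and angle between pail's own z axis and vertical below 0.05 rad and distance of each of pail, bottle, roller from where it was at the start of the episode below 0.03 m and horizontal distance between meter and pail below 0.05 m and angle between meter's own z axis and vertical below 0.2 rad and linear speed of each of pail, meter below 0.02 m/s); the robot touches nothing.
It fails at once if the tab opposite the spout is pushed before the spout tab is fully down (value of joint tab_opposite above 0.004 m and value of joint tab_spout below 0.0062 m).
It fails at once if a side tab is pushed before the tab opposite the spout is fully down (value of joint any of tab_left, tab_right above 0.004 m and value of joint tab_opposite below 0.0062 m).
It fails at once if the pail is lifted, tipped or shifted by more than 30 mm (distance of pail from where it was at the start of the episode above 0.03 m or height (world z) of pail above 0.01 m or angle between pail's own z axis and vertical above 0.1 rad).
It fails at once if the meter on the lid is lifted, turned over or moved by more than 30 mm (height (world z) of meter above 0.165 m or distance of meter from where it was at the start of the episode above 0.03 m or angle between meter's own z axis and vertical above 0.4 rad).
It fails at once if the bottle or the roller is picked up or moved by more than 30 mm (distance of any of bottle, roller from where it was at the start of the episode above 0.03 m).
It also fails if it takes over 48 s, if anything falls off the work surface, if the arm or the gripper's body presses on something with over 40 N, if the wrist force passes 120 N, or if a joint passes its speed limit or range.

### The arm

A 6-joint arm with a two-finger parallel gripper is mounted at the origin on the work surface. World frame = base frame: x ahead of the robot, y to its left, z up, the work surface at z = 0. Lengths are in m, angles in rad, forces in N, time in s.
With the tool pointing down it reaches from about 0.375 to 0.9 m from the base axis. Payload 3.1 kg.
Tool frame: the origin (TCP) lies at the very end of the fingers, on their centre line; the grasp point (between the pads) lies 19 mm behind it; x points along the fingers, y is the direction in which the jaws open and shut, and the axes are right-handed (so a half turn about x gives the same grasp; the last joint's range is limited). The gripper opens to 87 mm and grips with 3 to 60 N. Pads are 19 mm wide; open, the fingers measure 117 mm over their backs; the gripper's body (75 mm by 190 mm) begins 51 mm behind the grasp point.
Start: joints at [-0.178, 0.527, 1.433, -0, 1.181, -0.178], TCP at [0.625, 0, 0.223] pointing down, gripper open.
Joint ranges: [-3.08, 3.08], [-0.75, 2.2], [0.22, 2.44], [-1.43, 4.57], [0, 2.65], [-2.85, 2.85]. Speed limits (rad/s): [2.79, 2.79, 3.14, 3.14, 3.14, 3.14].

### API

Orientations are given as a unit quaternion [x, y, z, w].
In Python, from rig import robot gives the robot as it stands.
- The arm moves only by the tool carry_out, never from a script. Its argument "commands" is a list that holds one entry, the list of rows, each a list of 5 numbers: the opening, from 0 (shut) to 1 (fully open), then the shift along the tool's x, y, z in mm, then the turn about the tool's x in degrees. In form: [[[hand, x, y, z, twist], ...]]. A call has 1 to 8 rows; each row shifts and turns the pose as measured when the row begins, along the tool's axes as they then stand; what a row does not reach is not made up. A row lasts 1/12 s, in which the tool goes at most 41.7 mm and 7.16 degrees, less where a joint would pass 70% of its speed; a pose out of reach is approached as far as the arm can. A call with a gripper value outside its range is refused whole. The fingers move at their own pace and stop on an object; "force" is the grip in N (left out, the last holds). Time passes only in rows, so rows that do not move let the fingers close. It gives the time, the measured TCP pose, the force and the opening at its end, in the units of the state.
- robot.get_obs(): the state, without advancing time (a new reading comes with each control period).
- robot.camera(name): name is "scene" or "side" or "wrist"; returns the picture (400x640x3 uint8, red, green, blue); there is no depth.
- robot.camera_model(name): a dict with "fx", "fy", "cx", "cy" (pixels), "R" (3x3) and "t" (3): a world point X has camera coordinates R X + t. Camera axes: x right, y down, z forward; pixel columns grow to the right and rows downward; lengths in m; the calibration is good to about 2 mm. A picture is of the moment at which its call begins: read the wrist's pose just before it. camera_model takes no time and is no camera call; for the wrist camera it gives the pose at the moment of the call.
- robot.hand_in(): hands the job in, once; it reports no verdict.
The state is a dict: "time": time; "q": joint angles; "joint_velocities": joint speeds; "joint_torque": joint torques, N m; "position": TCP position; "tool_rot": TCP orientation; "ft_force": force on the tool from outside, world axes, zero at the start; "moment": the same for the moment, N m; "grip_width": finger opening in m.
Only numpy, scipy, OpenCV 4.12 (cv2) and the standard library are available. Lean on these libraries where they do the work, as an engineer would, in place of code of your own. Each camera call takes 0.05 s, during which the arm holds its last target. There are 200 camera calls.

## Working session

There is one attempt and no reset: what is moved stays moved. The work goes in short steps, Python scripts to look and compute and a tool call to move; the robot and the scene stay as the last step left them, time stands still between calls to the robot, and variables do not carry over. Pictures are saved under pics/ and viewed, on a budget of 10 in all, crops included, one or two more only if the job needs it, and the job is handed in when it is done.

Besides the shell and the picture viewer there is one more tool, called in YAML: its name, and indented under it one key for each argument. carry_out: Moves the arm, as the interface text tells. Its arguments: {"type":"object","properties":{"commands":{"type":"array"},"force":{"type":"number"}},"required":["commands"]}

```bash
mkdir -p pics; ls; python3 - <<'E'
from rig import robot
import cv2,numpy as np
o=robot.get_obs();print(o)
a=robot.camera("scene");b=robot.camera("side");w=robot.camera("wrist")
for n,i in zip(("scene","side","wrist"),(a,b,w)): cv2.imwrite(f"pics/{n}0.png",i[:,:,::-1])
for n in("scene","side","wrist"):print(n,robot.camera_model(n))
E
```

```text
pics
{'time': 0.0, 'q': array([-1.78514541e-01,  5.28497558e-01,  1.43391781e+00, -2.53844960e-05,
        1.18139042e+00, -1.78518382e-01]), 'joint_velocities': array([-0.00041157,  0.00161284,  0.00048933, -0.00080422,  0.00135827,
       -0.00079489]), 'joint_torque': array([-5.45745443e-04, -4.40045428e+01, -1.76593530e+01,  6.32597599e-02,
        5.83207863e-02, -1.53719384e-04]), 'position': array([6.24256488e-01, 1.47242232e-04, 2.21547422e-01]), 'tool_rot': array([ 0.49954326,  0.50064107, -0.50044938,  0.49936507]), 'ft_force': array([0.75999932, 0.0950514 , 1.08512616]), 'moment': array([-0.02680761, -0.04372737, -0.02263811]), 'grip_width': 0.08708845967396042}
scene {'fx': 432.03472331389565, 'fy': 432.03472331389565, 'cx': 316.9117740792459, 'cy': 204.71914436047663, 'R': array([[ 0.75305004,  0.6579054 ,  0.00872464],
       [ 0.4101797 , -0.45904831, -0.78805283],
       [-0.51445918,  0.59702189, -0.61554579]]), 't': array([-0.3909774 , -0.10977481,  1.54494849])}
side {'fx': 427.99930717071464, 'fy': 427.99930717071464, 'cx': 319.95474185908046, 'cy': 197.70927209979334, 'R': array([[-0.86444608, -0.50271721,  0.00289568],
       [-0.35512104,  0.60655018, -0.71132688],
       [ 0.35583989, -0.61593205, -0.70285538]]), 't': array([0.4535949 , 0.26687725, 1.31607569])}
wrist {'fx': 355.2599681058586, 'fy': 355.2599681058586, 'cx': 323.62794152320396, 'cy': 197.39321849645629, 'R': array([[ 9.99999431e-01,  2.14938631e-04, -1.04484185e-03],
       [ 4.96512521e-04, -9.60704462e-01,  2.77572856e-01],
       [-9.44123101e-04, -2.77573217e-01, -9.60704022e-01]]), 't': array([-0.62374198, -0.03503828,  0.39211518])}
```

```bash
python3 - <<'E'
import cv2,numpy as np
a,b,w=[cv2.imread(f"pics/{n}0.png") for n in("scene","side","wrist")]
m=np.zeros((500,800,3),np.uint8);m=np.vstack([np.hstack([cv2.resize(x,(400,250)) for x in (b,w)])]);
cv2.imwrite("pics/m0.png",m)
E
```

```text
(no output)
```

View pics/scene0.png

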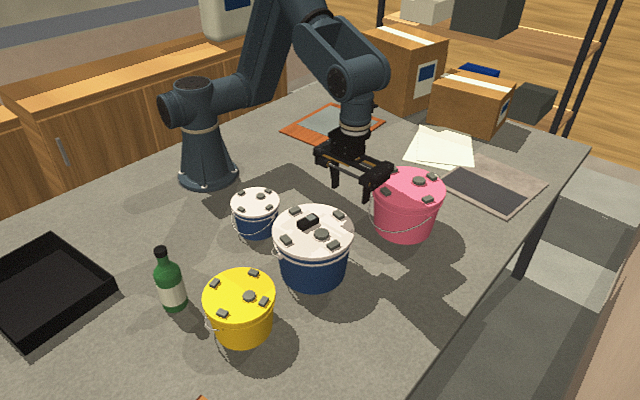

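View pics/side0.png

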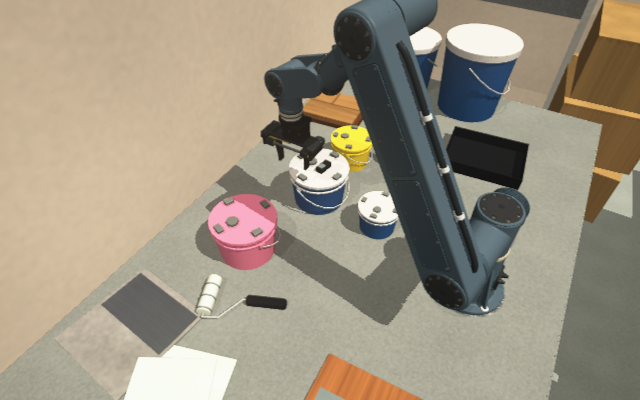

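Candidates in the scene view are the small blue pail (255,212), large blue pail (313,245), pink (408,205) and yellow (240,305). The large blue one fits: it is the larger of the blue pails on the table and has the black meter on its lid at (308,222). Next I'll measure it and confirm in a crop.

```bash
cat > h.py <<'E'
import numpy as np,cv2
def cast(m,uv,z):
    uv=np.atleast_2d(uv).astype(float)
    d=np.c_[(uv[:,0]-m["cx"])/m["fx"],(uv[:,1]-m["cy"])/m["fy"],np.ones(len(uv))]@m["R"]
    c=-m["R"].T@m["t"]
    return (c+d*((z-c[2])/d[:,2])[:,None])[:,:2]
def proj(m,X):
    p=np.atleast_2d(X)@m["R"].T+m["t"]
    return np.c_[p[:,0]/p[:,2]*m["fx"]+m["cx"],p[:,1]/p[:,2]*m["fy"]+m["cy"]]
def lid(img,m,seed):
    "white-lid contour hull -> circle on z=0.15; dark blobs inside -> points on z=0.16"
    hsv=cv2.cvtColor(img,cv2.COLOR_BGR2HSV)
    wm=((hsv[...,1]<50)&(hsv[...,2]>170)).astype(np.uint8)
    cs,_=cv2.findContours(wm,cv2.RETR_EXTERNAL,cv2.CHAIN_APPROX_NONE)
    c=max(cs,key=lambda c:cv2.contourArea(cv2.convexHull(c))*(cv2.pointPolygonTest(cv2.convexHull(c),seed,False)>=0))
    P=cast(m,cv2.convexHull(c)[:,0],.15)
    (x,y),r=cv2.minEnclosingCircle(P.astype(np.float32))
    hull=np.zeros_like(wm);cv2.fillConvexPoly(hull,cv2.convexHull(c),1)
    dark=((hsv[...,2]<150)&(hull>0)).astype(np.uint8)
    n,_,st,ce=cv2.connectedComponentsWithStats(dark)
    B=[(st[i,4],ce[i],cast(m,ce[i],.157)[0]) for i in range(1,n) if st[i,4]>15]
    return (x,y,r),P,B
E
python3 - <<'E'
from rig import robot
from h import *
np.set_printoptions(precision=4,suppress=True)
for n,s in(("scene",(300,240)),("side",(310,180))):
    i=cv2.imread(f"pics/{n}0.png");m=robot.camera_model(n)
    c,P,B=lid(i,m,s);print(n,c,P.min(0),P.max(0))
    for b in B:
        d=b[2]-c[:2];print(b[0],b[1],b[2],np.hypot(*d),np.degrees(np.arctan2(d[1],d[0])))
i=cv2.imread("pics/scene0.png")[190:300,250:370];cv2.imwrite("pics/c1.png",cv2.resize(i,None,fx=5,fy=5,interpolation=2))
E
```

```text
scene (0.5853998064994812, -0.11289834976196289, 0.11883506178855896) [ 0.4802 -0.2315] [0.6938 0.0058]
86 [294.7907 210.8488] [ 0.514  -0.0844] 0.07685648220157162 158.22350285581993
81 [338.3951 214.6173] [ 0.6092 -0.0203] 0.0956170048920467 75.55639957681274
249 [307.1928 222.8353] [ 0.5708 -0.0987] 0.02035115524182849 135.65301458558454
158 [321.6456 234.4367] [ 0.6268 -0.1076] 0.04177570373762608 7.260240295888511
99 [286.1212 240.3636] [ 0.5767 -0.1809] 0.06859321563357765 -97.30295405771069
54 [273.1667 247.5926] [ 0.5714 -0.2193] 0.10735394223255888 -97.49841994235985
111 [333.4414 245.4685] [ 0.6735 -0.1187] 0.08826035053337537 -3.7785833625429044
51 [284.3333 253.3922] [ 0.6048 -0.2157] 0.1046109971481287 -79.29274787494407
side (0.28456398844718933, -0.010562241077423096, 0.9742313623428345) [-0.2438 -0.8433] [0.8452 0.8221]
24219 [433.9258 231.3408] [ 0.1419 -0.0093] 0.14265217368595112 179.49162684696176
92 [322.4457 168.0435] [ 0.5681 -0.0905] 0.29455473108698815 -15.755837074145788
2658 [283.807  193.6595] [0.6123 0.0812] 0.3402839485626165 15.637347448365828
25 [301.7
[... 527 characters left out ...]
74476850991
674 [208.7359 244.2656] [0.6822 0.3632] 0.5457260074948405 43.226199982912945
21 [217.9524 230.3333] [0.6936 0.3089] 0.5190174422189869 37.98512221415583
23 [256.1304 233.3913] [0.5895 0.2617] 0.4087356055010316 41.75825747386026
3875 [149.2834 312.3314] [0.666  0.6062] 0.7251791202077102 58.26540101247874
72 [200.3889 294.4167] [0.5908 0.5022] 0.597281788602106 59.1569861500959
511 [265.5714 301.7065] [0.4328 0.4349] 0.4695061943315008 71.5940747365211
19 [207.2105 317.7895] [0.5311 0.5449] 0.6077331432882545 66.07010076715973
30 [309.3333 388.5   ] [0.2239 0.5644] 0.5781763918995539 96.01980925839024
36 [551.8333 384.3056] [-0.2342  0.2868] 0.5979673027264817 150.18327826440716
```

View pics/c1.png

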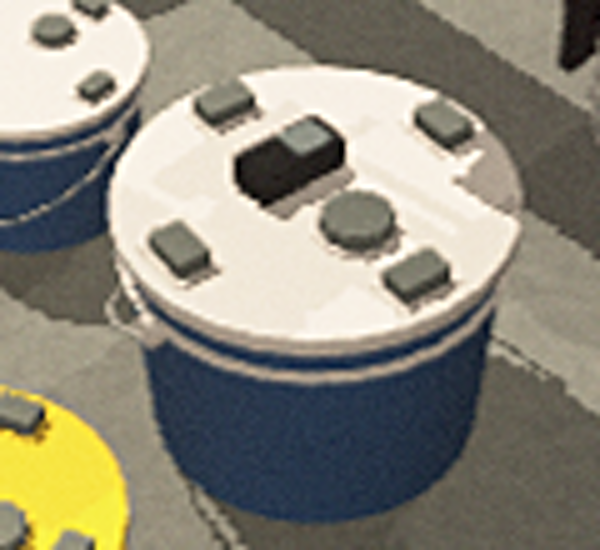

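View pics/wrist0.png

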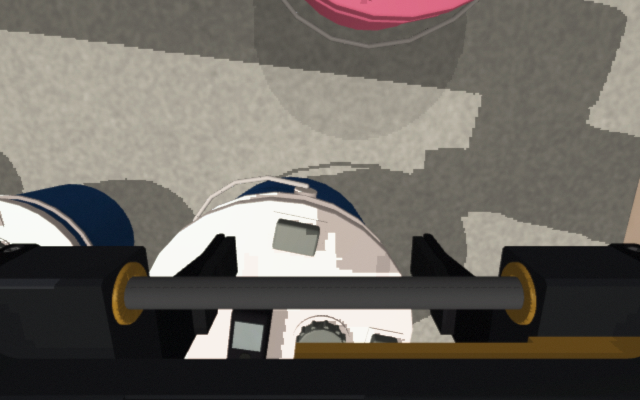

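The crop shows the large blue pail with its meter. The cap is at crop (357,220), the spout tab at (417,275), the opposite tab at (225,103), the left tab at (443,125) and the right tab at (180,250).

From the ray casts, the spout–opposite span is 163 mm and the left–right span is 164 mm (164 nominal). Both midpoints are at about (0.5935,-0.101), and the yaw is about -12°. I'll shut the hand and go above the spout tab.

carry_out:
  commands:
    - [[0,0,12,30,0],[0,0,12,30,0],[0,0,12,30,0],[0,0,12,29,0],[0,10,0,0,0],[0,10,0,0,0],[0,0,0,0,0],[0,0,0,0,0]]
  force: 20

```text
time: 0.82
position: [0.6714, -0.1209, 0.1964]
tool_rot: [0.498, 0.504, -0.501, 0.498]
ft_force: [-0.3, 1.1, -0.7]
grip_width: 0.0415
```

```bash
python3 - <<'E'
from rig import robot
from h import *
np.set_printoptions(precision=4,suppress=True)
o=robot.get_obs();print(o["time"],o["position"],o["tool_rot"],o["grip_width"],o["ft_force"])
ims=[]
for n in("scene","side"):
    i=robot.camera(n)[:,:,::-1].copy();m=robot.camera_model(n)
    c=np.array([.5935,-.101]);a=np.radians(-11.8)
    T=[[*(c+.082*np.array([np.cos(a+k*np.pi/2),np.sin(a+k*np.pi/2)])),.162] for k in range(4)];
    if n=="scene":print(T)
    uv0=proj(m,[[*c,.15]])[0].astype(int);x,y=np.clip(uv0-[48,45],0,None)
    cr=cv2.resize(i[y-15:y+85,x:x+100],None,fx=4,fy=4,interpolation=2)
    for p in list(proj(m,T))+list(proj(m,o["position"][None])): cv2.circle(cr,tuple(((p-[x,y-15]+.5)*4).astype(int)),3,(0,0,255),-1)
    ims.append(cr)
cv2.imwrite("pics/c2.png",np.hstack(ims))
w=robot.camera("wrist");cv2.imwrite("pics/w2.png",w[:,:,::-1])
E
```

```text
0.8167 [ 0.6714 -0.1209  0.1964] [ 0.4978  0.5038 -0.5006  0.4979] 0.04147840515995325 [-0.2508  1.0604 -0.6741]
[[np.float64(0.6737671258784582), np.float64(-0.11776867625102681), 0.162], [np.float64(0.6102686762510269), np.float64(-0.02073287412154183), 0.162], [np.float64(0.5132328741215418), np.float64(-0.08423132374897319), 0.162], [np.float64(0.5767313237489733), np.float64(-0.18126712587845817), 0.162]]
```

View pics/c2.png

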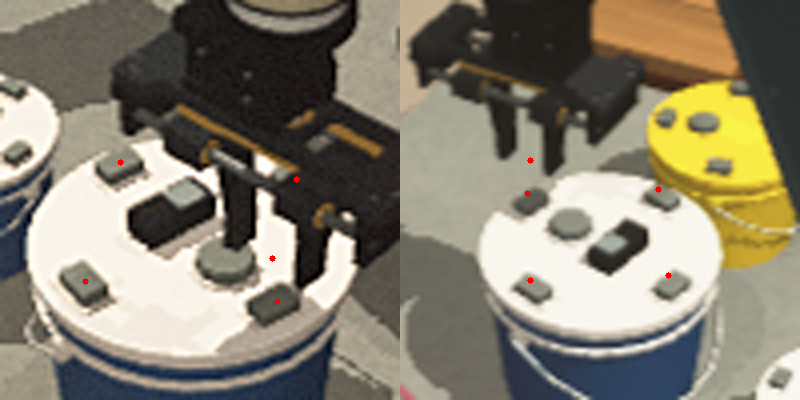

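The predicted tab tops (red dots) lie on all four tabs in both views. The tip sits above the spout tab, and the fingers are still closing. I'll finish closing and start descending.

carry_out:
  commands:
    - [[0,0,2,-3,0],[0,0,0,0,0],[0,0,0,0,0],[0,0,0,0,0],[0,10,0,0,0],[0,10,0,0,0],[0,7,0,0,0],[0,0,0,0,0]]

```text
time: 1.63
position: [0.6746, -0.1137, 0.1707]
tool_rot: [0.497, 0.503, -0.498, 0.501]
ft_force: [-0.9, -0.2, -1.0]
grip_width: 0.0002
```

carry_out:
  commands:
    - [[0,4,-1,4,0],[0,4,0,0,0],[0,3,0,0,0],[0,3,0,0,0],[0,0,0,0,0]]

```text
time: 2.05
position: [0.6733, -0.118, 0.155]
tool_rot: [0.498, 0.504, -0.498, 0.5]
ft_force: [0.1, 0.1, -0.4]
grip_width: 0.0005
```

carry_out:
  commands:
    - [[0,3,0,0,0],[0,3,0,0,0]]

```text
time: 2.22
position: [0.6737, -0.1182, 0.1542]
tool_rot: [0.498, 0.503, -0.498, 0.501]
ft_force: [-6.4, 2.7, 18.6]
grip_width: 0.0004
```

Firm stop: 18.6 N at z = 0.154, which matches fully down. I'll lift and cross to the opposite tab.

carry_out:
  commands:
    - [[0,-20,0,0,0],[0,-27,0,0,0],[0,0,-32,-7,0],[0,0,-32,-7,0],[0,0,-32,-7,0],[0,0,-32,-7,0],[0,0,-32,-6,0],[0,0,0,0,0]]

```text
time: 2.88
position: [0.509, -0.0859, 0.2029]
tool_rot: [0.498, 0.501, -0.497, 0.504]
ft_force: [-1.2, 1.1, -0.6]
grip_width: 0.0004
```

```bash
cat > look.py <<'E'
import sys
from rig import robot
from h import *
ims=[]
o=robot.get_obs();print(o["time"],o["position"],o["ft_force"],o["grip_width"])
for n in("scene","side"):
    i=robot.camera(n)[:,:,::-1].copy();m=robot.camera_model(n)
    x,y=(proj(m,[[.5935,-.101,.15]])[0]-[48,60]).astype(int)
    cr=cv2.resize(i[y:y+100,x:x+100],None,fx=4,fy=4,interpolation=2)
    ims.append(cr)
cv2.imwrite(sys.argv[1],np.hstack(ims))
E
python3 look.py pics/c3.png
```

```text
2.8833 [ 0.50901658 -0.0858822   0.20286111] [-1.16871958  1.05350037 -0.5999031 ] 0.00044206851995765196
```

View pics/c3.png

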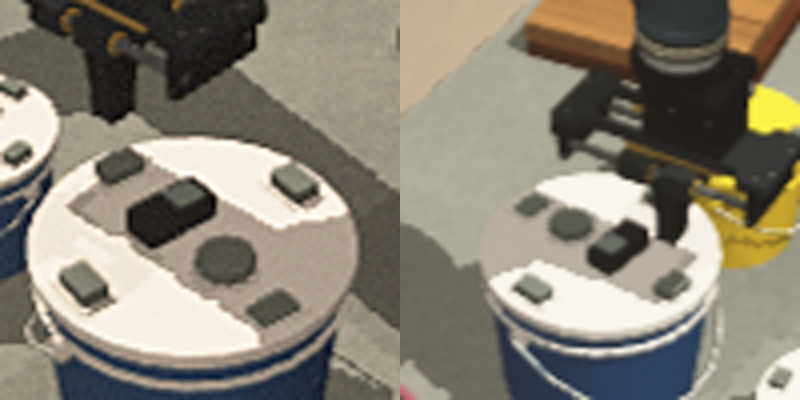

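The spout tab at (273,308) is now flat, and the pail and meter have not moved. The tip is above the opposite tab, so I'll correct by 4 mm and descend.

carry_out:
  commands:
    - [[0,10,4,-2,0],[0,12,0,0,0],[0,10,0,0,0],[0,0,0,0,0]]

```text
time: 3.32
position: [0.5304, -0.0898, 0.1718]
tool_rot: [0.502, 0.492, -0.494, 0.512]
ft_force: [0.3, 0.0, -0.4]
grip_width: 0.0003
```

carry_out:
  commands:
    - [[0,0,0,0,0]]

```text
time: 3.4
position: [0.5321, -0.0902, 0.171]
tool_rot: [0.502, 0.492, -0.494, 0.512]
ft_force: [0.1, -1.2, 0.3]
grip_width: 0.0004
```

```bash
python3 look.py pics/c4.png; python3 -c "
from rig import robot
o=robot.get_obs();print(o['q'],o['joint_velocities'],o['tool_rot'])
from scipy.spatial.transform import Rotation as R
print(R.from_quat(o['tool_rot']).as_matrix().round(3))"
```

```text
3.4 [ 0.53210546 -0.09019121  0.17095662] [ 0.08122698 -1.21896277  0.31365408] 0.00041423865366570196
[-3.74687616e-01  4.71576070e-01  1.72270677e+00 -1.22527810e-03
  9.16991545e-01 -3.82363177e-01] [ 8.17277378e-05 -1.91011787e-02  9.71878506e-03 -2.00425183e-04
  7.99593190e-03  2.40830363e-04] [ 0.5017592   0.49205802 -0.49391442  0.51202065]
[[ 0.028  1.     0.008]
 [-0.012  0.009 -1.   ]
 [-1.     0.028  0.012]]
```

View pics/c4.png

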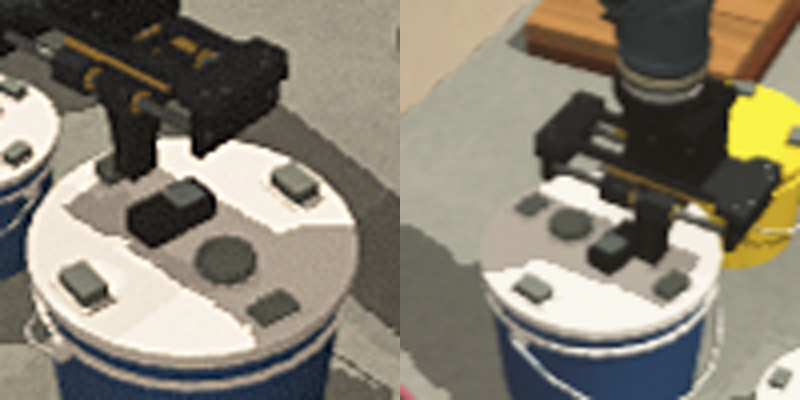

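The tip really is at x = 0.53, between the meter and the opposite tab; the motion rebounded after braking. Nothing has been touched. I'll shift back slowly and settle.

carry_out:
  commands:
    - [[0,-4,-7,-2,0],[0,0,-6,-2,0],[0,0,-4,-2,0],[0,0,0,0,0],[0,0,0,0,0]]

```text
time: 3.92
position: [0.514, -0.0839, 0.1765]
tool_rot: [0.502, 0.491, -0.493, 0.513]
ft_force: [-0.1, 0.3, 0.7]
grip_width: 0.0003
```

carry_out:
  commands:
    - [[0,4,0,0,0],[0,4,0,0,0],[0,4,0,0,0],[0,0,0,0,0]]

```text
time: 4.25
position: [0.5147, -0.0842, 0.1644]
tool_rot: [0.502, 0.49, -0.493, 0.514]
ft_force: [-0.5, 0.2, -1.1]
grip_width: 0.0003
```

carry_out:
  commands:
    - [[0,3,0,0,0],[0,3,0,0,0],[0,3,0,0,0],[0,3,0,0,0],[0,3,0,0,0]]

```text
time: 4.67
position: [0.5153, -0.0844, 0.154]
tool_rot: [0.502, 0.491, -0.493, 0.514]
ft_force: [-9.8, 2.8, 35.4]
grip_width: 0.0004
```

Firm stop again at z = 0.154. I'll lift and go to the left tab, slowing down gradually.

carry_out:
  commands:
    - [[0,-20,0,0,0],[0,-20,0,0,0],[0,0,22,-15,0],[0,0,22,-15,0],[0,0,22,-15,0],[0,0,14,-10,0],[0,0,8,-5,0],[0,0,0,0,0]]

```text
time: 5.33
position: [0.6056, -0.0217, 0.1984]
tool_rot: [0.504, 0.488, -0.493, 0.515]
ft_force: [0.1, -0.1, 0.0]
grip_width: -0.0
```

carry_out:
  commands:
    - [[0,0,0,0,0],[0,0,0,0,0]]

```text
time: 5.5
position: [0.6043, -0.0218, 0.197]
tool_rot: [0.503, 0.489, -0.494, 0.514]
ft_force: [-0.6, 0.3, 0.1]
grip_width: 0.0005
```

carry_out:
  commands:
    - [[0,8,5,-1,0],[0,8,0,0,0],[0,8,0,0,0],[0,6,0,0,0],[0,0,0,0,0],[0,0,0,0,0]]

```text
time: 6.0
position: [0.6065, -0.0237, 0.1622]
tool_rot: [0.502, 0.49, -0.496, 0.511]
ft_force: [0.5, 0.4, 1.7]
grip_width: 0.0007
```

```bash
python3 look.py pics/c5.png
```

```text
6.0 [ 0.60648267 -0.0237185   0.16224753] [0.48379469 0.41202148 1.74374671] 0.0007414006379631467
```

View pics/c5.png

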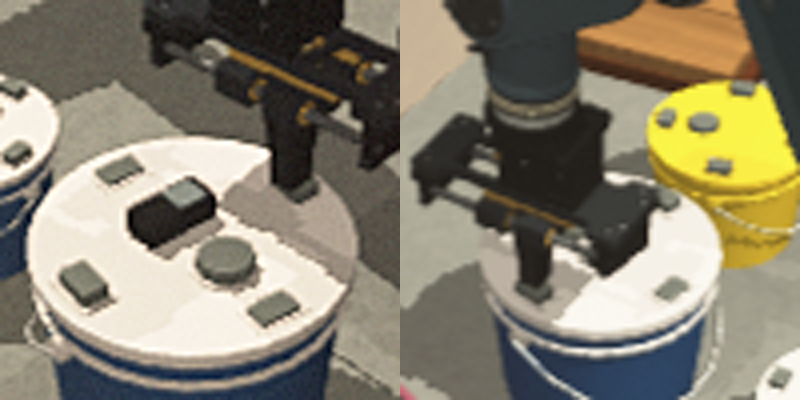

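The spout (273,308) and opposite (120,168) tabs are both flat. The tip rests on the left tab, so I'll press.

carry_out:
  commands:
    - [[0,3,0,0,0],[0,3,0,0,0],[0,3,0,0,0],[0,3,0,0,0],[0,3,0,0,0]]

```text
time: 6.52
position: [0.6075, -0.0238, 0.1542]
tool_rot: [0.502, 0.489, -0.495, 0.513]
ft_force: [-8.3, 2.1, 28.6]
grip_width: 0.0001
```

carry_out:
  commands:
    - [[0,-20,0,0,0],[0,-22,0,0,0],[0,0,-7,35,0],[0,0,-7,35,0],[0,0,-7,35,0],[0,0,-5,25,0],[0,0,-3,15,0],[0,0,-2,8,0]]

```text
time: 7.18
position: [0.5789, -0.1795, 0.2005]
tool_rot: [0.502, 0.488, -0.491, 0.519]
ft_force: [-0.3, 0.6, -1.0]
grip_width: 0.0005
```

carry_out:
  commands:
    - [[0,0,0,0,0],[0,0,0,0,0],[0,0,0,0,0]]

```text
time: 7.43
position: [0.5786, -0.1808, 0.1995]
tool_rot: [0.503, 0.487, -0.492, 0.518]
ft_force: [-0.2, 0.4, -0.1]
grip_width: 0.0006
```

carry_out:
  commands:
    - [[0,8,-1,0,0],[0,8,0,0,0],[0,8,0,0,0],[0,6,0,0,0],[0,0,0,0,0],[0,0,0,0,0]]

```text
time: 7.93
position: [0.5789, -0.1755, 0.1647]
tool_rot: [0.501, 0.49, -0.49, 0.518]
ft_force: [-0.5, -0.0, 1.0]
grip_width: 0.0005
```

carry_out:
  commands:
    - [[0,2,-2,5,0],[0,3,0,1,0],[0,3,0,0,0],[0,3,0,0,0],[0,3,0,0,0],[0,3,0,0,0]]

```text
time: 8.43
position: [0.5772, -0.181, 0.1543]
tool_rot: [0.501, 0.491, -0.49, 0.518]
ft_force: [-6.6, 4.0, 20.6]
grip_width: 0.0004
```

Firm stop at z = 0.154. I'll hold one more short press, then draw clear straight up.

carry_out:
  commands:
    - [[0,2,0,0,0],[0,-20,0,0,0],[0,-35,0,0,0],[0,-35,0,0,0],[0,-20,0,0,0],[0,-8,0,0,0],[0,0,0,0,0],[0,0,0,0,0]]

```text
time: 9.1
position: [0.5727, -0.1814, 0.2761]
tool_rot: [0.501, 0.488, -0.49, 0.519]
ft_force: [-0.1, 1.5, 0.4]
grip_width: 0.0008
```

```bash
python3 look.py pics/c6.png
```

```text
9.1 [ 0.57271494 -0.18141866  0.27609966] [-0.0898244   1.53307995  0.35437072] 0.0007914660138218436
```

View pics/c6.png

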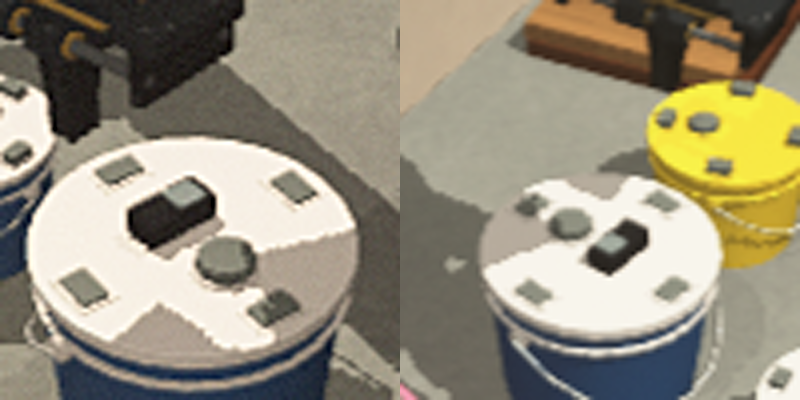

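All four tabs are flat, at left-view (273,308), (120,168), (293,187) and (83,287). The pail and meter are unmoved and the hand is clear.

```bash
python3 -c "
from rig import robot
print(robot.hand_in())"
```

```text
the job is handed in; nothing more can be done
None
```

I pressed the four tabs on the large blue pail in the order spout, opposite, left, right, using the closed fingers, and handed the job in at about 9 s.

- **Tabs:** Each press ended on a firm stop at tip height about 0.154 m, with 19–35 N on the wrist. In the last pictures all four tabs are flat.
- **Pail, meter and hand:** The pail and meter look unmoved in those pictures. The hand was drawn clear to 0.276 m.
- **Bottle and roller:** The hand never went near either. I did not measure them again at the end.
- **What went wrong:** Before the second press the arm rebounded after a fast crossing and came down about 18 mm off, between the meter and the opposite tab. I saw no contact in the force or the picture. I raised it a few millimetres, shifted it back and pressed as planned. After that the tool stayed tilted about 1.6–2.5°, which did not affect the presses.

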